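# Free the sticking jewellery-chest drawer and bolt it

### The arm

A 6-joint arm with a two-finger parallel gripper is mounted at the origin on the work surface. World frame = base frame: x ahead of the robot, y to its left, z up, the work surface at z = 0. Lengths are in m, angles in degrees, forces in N, time in s.
With the tool pointing down it reaches from about 0.25 to 0.775 m from the base axis. Payload 8.9 kg.
Tool frame: the origin (TCP) lies midway between the tips of the shut fingers; the grasp point (between the pads) lies 19 mm behind it (arm.grasp_offset is the distance from the TCP to the grasp point, in m); z points along the fingers, y is the line along which they close (so a half turn about z gives the same grasp; the last joint's range is limited). The gripper opens to 85 mm and grips with 20 to 120 N. Pads are 22 mm wide; open, the fingers measure 114 mm over their backs; the gripper's body (76 mm by 85 mm) begins 54 mm behind the grasp point. The pads swing forward as they close: fully open they stand 13 mm farther back than shut.
Start: joints at [-73.929, 16.656, -8.789, 64.555, 0, 82.019], TCP at [0.214, -0.479, 0.231] pointing down, gripper open.
Joint ranges: [-144.48, 144.48], [-52.06, 99.96], [-74.48, 78.29], [-112.23, 115.85], [-86.99, 84.42], [-180, 180]. Speed limits (degrees/s): [127.2, 127.2, 159.86, 180, 180, 180].

### API

Orientations are given as a 3x3 rotation matrix whose columns are the frame's x, y, z axes.
In Python, from station import arm, get_image gives the robot as it stands. The module is installed in compiled form; this text tells all that it offers. Calls block until the motion is done:
- arm.move_pose(position, orientation): joint-space move of the TCP to a pose.
- arm.move_l(position, frame=None, vel=0.15, max_force=None): straight line of the TCP; frame=None keeps the orientation; vel is the mean speed in m/s. With max_force (N) it stops when the force on the tool has changed by that much, and returns True; else False.
- arm.set_joints(angles): joint-space move.
- arm.ungrasp() and arm.close(effort=None): open the fingers fully, or close them until they stop; effort is the grip in N (None keeps the last).
- arm.dwell(seconds).
- arm.ik(position, orientation): joint angles nearest the present ones, or None.
- arm.observe(): the state.
- get_image(name): name is "side" or "top" or "wrist"; returns a dict with "pixels" (480x640x3 uint8, blue, green, red), "K" (3x3 intrinsics, pixels), "position" and "rotation" of the camera in the world; the wrist camera has in their place "tool_from_camera" (4x4, takes a point from camera to tool coordinates, whose origin is the TCP and whose axes are the flange's). Camera axes: x right, y down, z forward; pixel columns grow to the right and rows downward; lengths in m; the calibration is good to about 2 mm. The wrist camera is an equidistant fisheye: a pixel r from the principal point sees the ray r / f radians off the axis. A picture is of the moment at which its call begins: read the wrist's pose just before it. There is no depth.
A pose or a line that the arm cannot do raises arm.PlanningError and nothing moves.
- arm.finish_job(): hands the job in; it is judged then, once.
The state is a dict: "time": time; "joint_positions": joint angles; "joint_vel": joint speeds; "tau": joint torques, N m; "tcp_pos": TCP position; "tcp_rot": TCP orientation; "ft_force": force on the tool from outside, world axes, zero at the start; "wrist_torque": the same for the moment, N m; "finger_gap": finger opening in m; "grasp_force": force on a finger pad.
Only numpy, scipy, OpenCV 4.12 (cv2) and the standard library are available. Lean on these libraries where they do the work, as an engineer would, in place of code of your own. Each camera call takes 0.05 s, during which the arm holds its last target. There are 200 camera calls.

### The job

The drawer of the wooden jewellery chest has been left open and it binds on its runners. Push it in, firmly but without ramming it, past the sticking point and on until it rests fully home against the stop hidden inside the chest; then slide the small brass bolt on the chest's front all the way across the drawer to lock it. Leave the other things on the dresser where they are.

Things in the scene. Friction and masses are not known exactly. Their poses are not given: they have to be found in the camera images.
- chest: Dark wooden jewellery chest, fixed: 200 deep (x), 250 wide (y), 85 mm high. Origin: centre of its underside. x points from the front into the chest (the way the drawer is pushed shut), y to the left seen facing the front, z up. Front plane at x = -100 mm. Drawer opening 162 mm wide, mid-front; the 44 mm stile to its right (-y) carries the bolt. More than 30 N on chest, drawer or bolt is ramming.
- pull_end (a point): Centre of the front end of the drawer's brass pull: a round knob 26 mm across, axis along the chest's x, 42.5 mm above the table, mid drawer front, 40 mm out of the drawer's face (156 wide, 54 mm high). Push here along the chest's +x. The drawer drags about 3 N and jams once on its way in; pushed slowly (20 mm/s or less) the jam yields at about 9 to 16 N, pushed fast it needs more.
- drawer (a joint): Drawer opening (m): 0 when its face is flush with the chest's front, positive when out (60 to 85 mm at the start). The jam lies somewhere between 50 and 15 mm; past it the drawer suddenly runs free again. The stop lies deeper than flush: the drawer's face ends 2 to 26 mm behind the front (-0.002 to -0.026), differently each time; there the force rises steeply.
- catch (a joint): Plunger of the hidden stop inside the chest (m): 0 when free, 0.004 when the drawer is hard against the stop. Its spring (under 0.5 N) cannot push the drawer back. Its travel is about as small as the reading's noise.
- bolt_peg (a point): Centre of the bolt's brass peg: round, 12 mm in diameter, axis along the chest's x, 50 mm above the table, reaching from 5 to 37 mm in front of the chest's front plane (this point is 21 mm in front of it). Push it sideways, along the chest's +y. The bar behind it and its two staples stand at most 8 mm out of the front.
- bolt (a joint): Travel of the bolt (m) along the chest's +y: 0 open (over the right stile; it starts at 0 to 4 mm), 0.032 fully across the edge of the drawer, where it meets its own end. Its friction is about 2 N. It can pass only in front of a drawer that is at least flush.
- dish: Small white ceramic dish, 68 across, 12 mm high, standing loose on the rear half of the chest's top. Leave it. Origin: centre of its underside.
- coaster: Grey stone coaster, 100 across, 10 mm thick, on the table to the left. Leave it. Origin: centre of its underside.
- tin: Aluminium travel tin, 98 x 68 mm, 38 mm high, on the right. Leave it. Origin: centre of its underside.
- photo: Clear acrylic photo block, 125 wide, 24 thick, 90 mm high, on the left at the back. Leave it. Origin: centre of its underside.
- perfume: Square amber bottle with a black cap, 45 mm square, 99 mm high, on the right at the back. Leave it. Origin: centre of its underside.
- hairbrush: Brush lying far to the right. Leave it.
There are look-alikes about, which are no part of the job. There is more than one size of the dish; the one meant has the size given above.

How it is judged:
By the outcome, as a careful person would: the job done as asked, in the order asked, and still so for the second after the job is handed in, with the robot touching nothing.
It also fails if it takes over 58 s, if anything falls off the work surface, if the arm or the gripper's body presses on something with over 40 N, if the wrist force passes 120 N, or if a joint passes its speed limit or range.

## Working session

There is one attempt and no reset: what is moved stays moved. The work goes in short steps, each a Python script; the robot and the scene stay as the last script left them, time stands still between calls to the robot, and variables do not carry over. Pictures are saved under pics/ and viewed, at most 10 in all, crops included, and the job is handed in when it is done.

```bash
mkdir -p pics; python3 - <<'E'
from station import arm,get_image
import cv2,numpy as np,pickle
d={}
for n in("side","top"):
    d[n]=get_image(n); cv2.imwrite(f"pics/{n}0.png",d[n]["pixels"]); print(n,d[n]["K"].tolist(),np.round(d[n]["position"],3),np.round(d[n]["rotation"],3).tolist())
pickle.dump(d,open("im0.pkl","wb"))
o=arm.observe();print(o["time"],o["ft_force"],o["tcp_rot"])
E
```

```text
side [[498.34850777725035, 0.0, 324.41080265453644], [0.0, 498.34850777725035, 229.94905804024137], [0.0, 0.0, 1.0]] [0.524 0.811 0.891] [[-0.998, -0.032, 0.048], [-0.057, 0.672, -0.739], [-0.009, -0.74, -0.672]]
top [[610.558783561988, 0.0, 328.45590792957483], [0.0, 610.558783561988, 244.05274638041305], [0.0, 0.0, 1.0]] [ 0.298 -0.086  1.625] [[0.025, -0.984, 0.179], [-1.0, -0.025, 0.0], [0.004, -0.179, -0.984]]
0.1 [-0.16637875  0.13394041 -0.02969219] [[ 9.13179146e-01  4.07558279e-01 -3.11218264e-04]
 [ 4.07558361e-01 -9.13178476e-01  1.11956379e-03]
 [ 1.72089670e-04 -1.14920191e-03 -9.99999325e-01]]
```

View pics/top0.png

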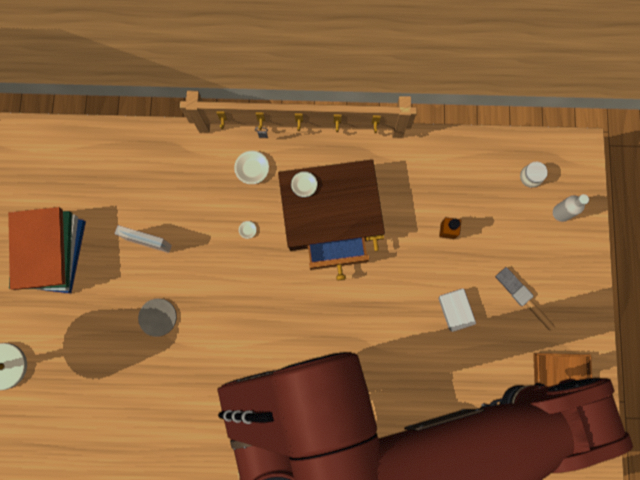

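View pics/side0.png

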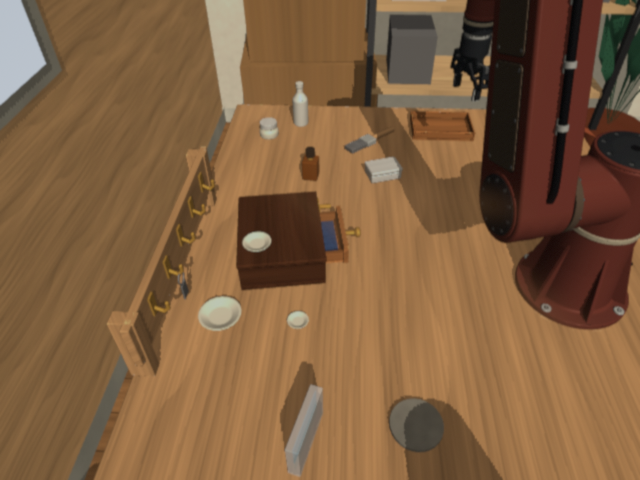

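The top view shows the chest (corners near 279,171; 374,160; 383,236; 290,249), with the drawer open toward the robot, the knob near (340,276) and the bolt peg near (376,242). The side view agrees, with the knob near (353,232) and the peg near (326,208).

```bash
cat >h.py <<'E'
import numpy as np,cv2,pickle
def ray(im,uv):
    v=np.linalg.inv(im["K"])@[uv[0],uv[1],1.]; return np.array(im["position"]),np.array(im["rotation"])@v
def cast(im,uv,z):
    p,v=ray(im,uv); return p+v*(z-p[2])/v[2]
def proj(im,P):
    c=np.array(im["rotation"]).T@(np.array(P)-im["position"]); c=np.array(im["K"])@c; return c[:2]/c[2]
E
python3 - <<'E'
from h import *
d=pickle.load(open("im0.pkl","rb")); t=d["top"];px=t["pixels"]
hsv=cv2.cvtColor(px,cv2.COLOR_BGR2HSV)
m=(px.max(2)<90).astype(np.uint8); m[:150]=0;m[255:]=0;m[:,:270]=0;m[:,390:]=0
# brown only (chest); dish hole irrelevant for the hull
m=cv2.morphologyEx(m,cv2.MORPH_OPEN,np.ones((3,3)))
c=max(cv2.findContours(m,0,2)[0],key=cv2.contourArea); h=cv2.convexHull(c)
q=cv2.approxPolyDP(h,6,True)[:,0]; print(q.tolist())
for u in q: print(u,cast(t,u,.085).round(4))
W=np.array([cast(t,u[0],.085)[:2] for u in h],np.float32); print(cv2.minAreaRect(W))
for n,b in(("top",(305,230,395,290)),("side",(300,190,370,270))):
    im=d[n];H=cv2.cvtColor(im["pixels"],cv2.COLOR_BGR2HSV)
    k=cv2.inRange(H,(18,140,120),(32,255,255))
    s=np.zeros_like(k);s[b[1]:b[3],b[0]:b[2]]=k[b[1]:b[3],b[0]:b[2]]
    _,_,st,ce=cv2.connectedComponentsWithStats(s)
    print(n,[(a.tolist(),e.round(1).tolist()) for a,e in zip(st[1:],ce[1:]) if a[4]>5])
a=cv2.resize(px[150:290,260:400],None,fx=4,fy=4,interpolation=2);b=cv2.resize(d["side"]["pixels"][180:300,230:370],None,fx=4,fy=4,interpolation=2)
cv2.imwrite("pics/a.png",a);cv2.imwrite("pics/b.png",b)
E
```

```text
[[372, 160], [384, 233], [322, 254], [290, 250], [279, 172]]
[372 160] [ 0.8061 -0.1942  0.085 ]
[384 233] [ 0.6111 -0.2275  0.085 ]
[322 254] [ 0.5522 -0.0695  0.085 ]
[290 250] [0.5605 0.0126 0.085 ]
[279 172] [0.7669 0.0489 0.085 ]
((0.6731594800949097, -0.09175150096416473), (0.23149242997169495, 0.2516708970069885), 9.33940315246582)
top [([366, 235, 18, 16, 94], [375.1, 241.0]), ([336, 265, 8, 15, 69], [339.2, 272.7])]
side [([319, 204, 11, 4, 34], [324.4, 205.9]), ([346, 229, 14, 6, 58], [353.4, 232.0])]
```

View pics/a.png

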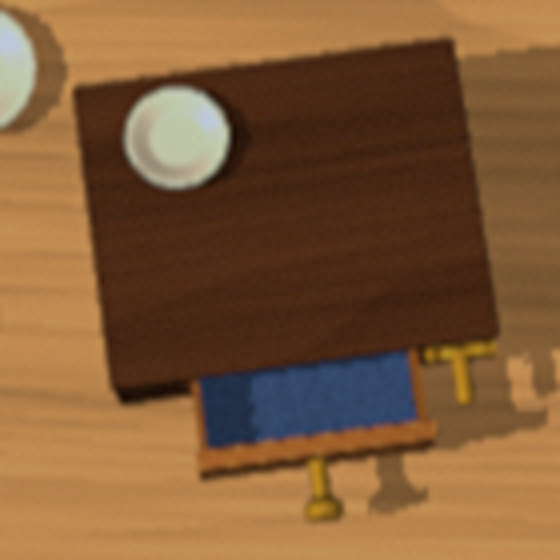

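The close-up shows top corners at crop (75,90), (453,40), (497,333) and (113,388). The knob's front end is near crop (322,508) and the peg tip near (465,402).

```bash
python3 - <<'E'
from h import *
d=pickle.load(open("im0.pkl","rb")); t=d["top"]
f=lambda u,z:cast(t,(np.array(u)+.0)/4+[259.6,149.6],z)[:2]
TL,TR,BR,BL=[f(u,.085) for u in((75,90),(453,40),(497,333),(113,388))]
print("sides",[np.linalg.norm(v).round(4) for v in(TL-TR,BL-BR,TL-BL,TR-BR)])
src=np.float32([[.1,.125],[.1,-.125],[-.1,-.125],[-.1,.125]]);W=np.array([TL,TR,BR,BL])
s=src-src.mean(0);w=W-W.mean(0)
yaw=np.arctan2((s[:,0]*w[:,1]-s[:,1]*w[:,0]).sum(),(s*w).sum());c=W.mean(0)
R=np.array([[np.cos(yaw),-np.sin(yaw)],[np.sin(yaw),np.cos(yaw)]])
print("yaw",np.degrees(yaw),"c",c,"resid",(W-(src@R.T+c)).round(4).tolist())
loc=lambda p:(R.T@(p-c)).round(4)
print("knob front top",loc(f((322,515),.045)),"peg tip",loc(f((465,402),.053)),"peg bar mid",loc(f((460,352),.053)),"drawer face",loc(f((200,476),.06)),loc(f((434,443),.06)))
# two-view of brass peg/knob tip
s_=d["side"]
for nm,P in(("knob",[-.1-.04-.07,0,.0425]),("peg",[-.121,-.1,.05])):
    w=np.r_[c+R@P[:2],P[2]];print(nm,w.round(4),proj(t,w),proj(s_,w))
E
```

```text
sides [np.float64(0.2504), np.float64(0.2492), np.float64(0.2), np.float64(0.1982)]
yaw 9.375781382975685 c [ 0.68859151 -0.08865271] resid [[-0.0003, -0.0004], [-0.0004, -0.0008], [0.0012, 0.0011], [-0.0004, 0.0]]
knob front top [-0.195   0.0025] peg tip [-0.1353 -0.1002] peg bar mid [-0.102 -0.102] drawer face [-0.1608  0.0776] [-0.1603 -0.0755]
knob [ 0.4814 -0.1229  0.0425] [341.84206283 284.00861553] [365.05853477 230.87010474]
peg [ 0.5855 -0.207   0.05  ] [374.84532408 244.98423144] [325.69383968 206.15470752]
```

View pics/b.png

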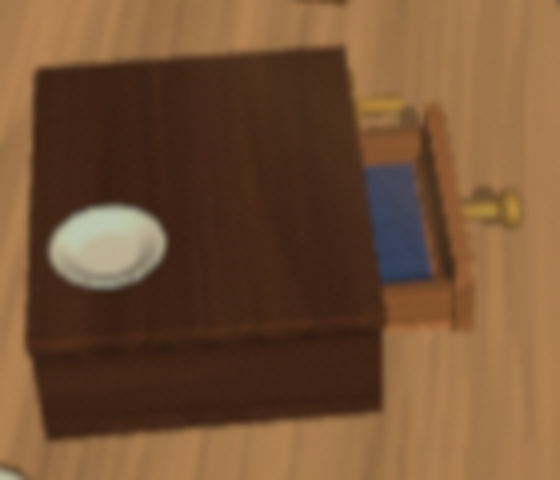

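The rectangle fit is within about 1 mm: chest yaw is 9.4° and the drawer is open about 60 mm. Next I'll shut the fingers, go in front of the knob and touch it lightly.

```bash
cat >>h.py <<'E'
yaw=np.radians(9.376); c0=np.array([.6886,-.0887])
R2=np.array([[np.cos(yaw),-np.sin(yaw)],[np.sin(yaw),np.cos(yaw)]])
ROT=np.array([[np.cos(yaw),np.sin(yaw),0],[np.sin(yaw),-np.cos(yaw),0],[0,0,-1.]])
def W(x,y,z): return np.r_[c0+R2@[x,y],z]
def st(arm,msg=""):
    o=arm.observe(); l=R2.T@(np.array(o["tcp_pos"])[:2]-c0); f=np.array(o["ft_force"])
    print(msg,"t%.2f"%o["time"],"local",(l*1000).round(1),"z%.1f"%(o["tcp_pos"][2]*1000),"F",(R2.T@f[:2]).round(2),round(f[2],2),flush=True); return l
E
python3 - <<'E'
from h import *; from station import arm,get_image
arm.close(20)
arm.move_pose(W(-.25,0,.12),ROT); st(arm,"above")
arm.move_l(W(-.245,0,.033)); st(arm,"down")
print(arm.move_l(W(-.19,0,.033),vel=.015,max_force=2)); st(arm,"touch")
cv2.imwrite("pics/t1.png",cv2.resize(get_image("top")["pixels"][180:340,250:410],None,fx=3.5,fy=3.5))
E
```

```text
above t2.46 local [-249.9   -0.8] z120.3 F [-0.27  0.23] -0.81
down t3.19 local [-244.7   -0.5] z33.5 F [ 0.8  -0.98] -0.33
True
touch t5.48 local [-2.078e+02  1.000e-01] z32.7 F [ 0.25 -0.5 ] 1.2
```

View pics/t1.png

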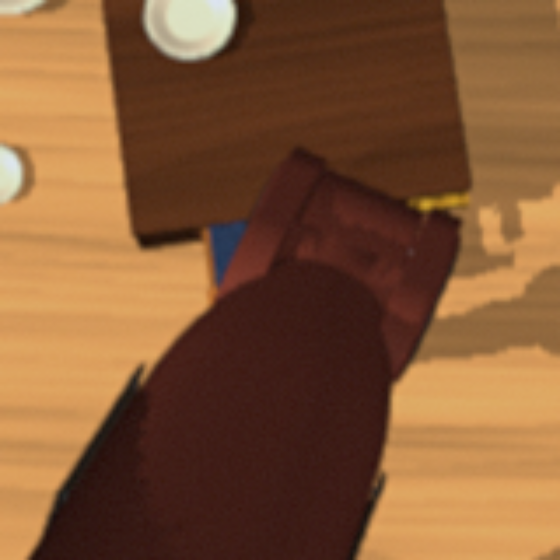

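The view is blocked by the arm, but the touch position matches a knob end near −197 to −200 mm. Now I'll push slowly through the jam, then more slowly up to the stop.

```bash
python3 - <<'E'
from h import *; from station import arm,get_image
for x,v in((-.198,.01),(-.166,.012),(-.155,.01)):
    r=arm.move_l(W(x,0,.033),vel=v,max_force=19); l=st(arm,r)
    if r: break
E
```

```text
False t6.70 local [-1.98e+02  1.00e-01] z33.0 F [-3.35  1.32] -1.64
False t9.52 local [-166.   -0.] z33.0 F [-3.52  2.18] 0.19
False t10.77 local [-1.549e+02 -1.000e-01] z33.0 F [-1.38  1.92] -0.49
```

```bash
python3 - <<'E'
from h import *; from station import arm,get_image
r=arm.move_l(W(-.115,0,.033),vel=.007,max_force=19); st(arm,r)
if r:
    arm.dwell(.3); st(arm)
E
```

```text
True t14.13 local [-1.325e+02  1.000e-01] z32.6 F [ 0.55 -0.71] -0.14
 t14.43 local [-133.4    0.3] z32.2 F [-0.23 -0.53] 0.79
```

It hit resistance at about −18 mm (behind flush), inside the stop range. I'll press once more to see whether it stops at the same place, then back off and look.

```bash
python3 - <<'E'
from h import *; from station import arm,get_image
r=arm.move_l(W(-.122,0,.033),vel=.006,max_force=19); st(arm,r)
arm.move_l(W(-.17,0,.033),vel=.06); arm.move_l(W(-.25,0,.033),vel=.15); st(arm)
arm.move_l(W(-.25,-.16,.2),vel=.3)
t=get_image("top");s=get_image("side")
o=np.hstack([cv2.resize(t["pixels"][200:300,300:400],(400,400)),cv2.resize(s["pixels"][180:280,290:390],(400,400))]);cv2.imwrite("pics/c.png",o)
pickle.dump({"top":t,"side":s},open("im1.pkl","wb"))
for n,im,b in(("top",t,(305,230,395,290)),("side",s,(300,190,370,270))):
    H=cv2.cvtColor(im["pixels"],cv2.COLOR_BGR2HSV);k=cv2.inRange(H,(18,140,120),(32,255,255))
    q=np.zeros_like(k);q[b[1]:b[3],b[0]:b[2]]=k[b[1]:b[3],b[0]:b[2]]
    _,_,S,ce=cv2.connectedComponentsWithStats(q);print(n,[(a.tolist(),e.round(1).tolist()) for a,e in zip(S[1:],ce[1:]) if a[4]>5])
    for op in(0,-.01,-.018,-.026): print(op,proj(im,W(-.14-op,0,.0425)).round(1))
E
```

```text
True t15.41 local [-132.7    0.5] z31.9 F [-0.51 -0.05] 0.32
 t16.86 local [-248.8   -0.5] z33.3 F [-0.08 -0.1 ] -0.4
top [([366, 235, 18, 16, 97], [374.9, 240.8]), ([332, 242, 9, 10, 57], [335.8, 247.1])]
0 [338.1 257.7]
-0.01 [337.5 254. ]
-0.018 [337.1 251. ]
-0.026 [336.7 248. ]
side [([319, 205, 11, 3, 31], [324.3, 206.0]), ([323, 230, 7, 9, 39], [326.6, 234.0])]
0 [337.5 233. ]
-0.01 [333.6 233.4]
-0.018 [330.4 233.6]
-0.026 [327.3 233.9]
```

View pics/c.png

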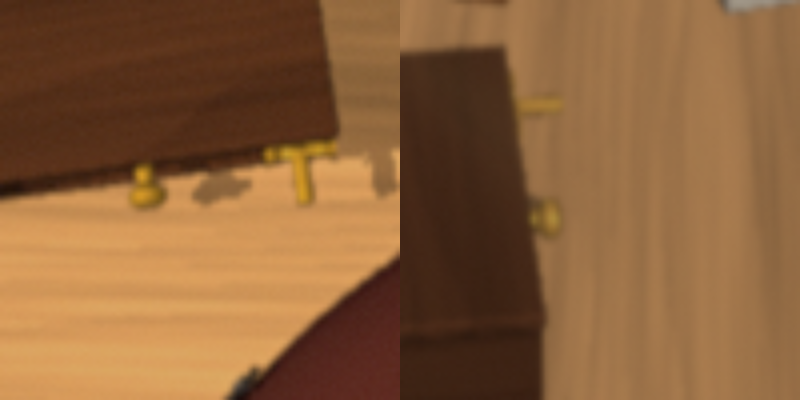

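The stop repeats (−132.7 mm) and both views show the knob about 18 mm inside flush, so the drawer is home. The peg is in crop at (305,175) top and (540,104) side, as computed. Bolt next.

```bash
python3 - <<'E'
from h import *; from station import arm,get_image
arm.move_l(W(-.20,-.16,.12),vel=.3);arm.move_l(W(-.128,-.16,.08),frame=ROT,vel=.15)
arm.move_l(W(-.128,-.16,.038),vel=.1); st(arm,"beside")
r=arm.move_l(W(-.128,-.132,.038),vel=.02,max_force=10); st(arm,r)
if not r:
    r=arm.move_l(W(-.128,-.06,.038),vel=.012,max_force=12); l=st(arm,r)
E
```

```text
beside t19.62 local [-128.1 -160.2] z38.4 F [0.88 0.19] -0.52
False t21.17 local [-128.  -132.1] z38.0 F [ 0.2  -0.47] 0.92
True t24.55 local [-128.   -91.8] z38.0 F [-0.27 -3.57] 0.97
```

```bash
python3 - <<'E'
from h import *; from station import arm,get_image
r=arm.move_l(W(-.128,-.07,.038),vel=.01,max_force=14); st(arm,r)
arm.move_l(W(-.128,-.135,.038),vel=.1); arm.move_l(W(-.25,-.16,.038),vel=.15); arm.move_l(W(-.25,-.16,.2),vel=.3); st(arm)
t=get_image("top");s=get_image("side")
o=np.hstack([cv2.resize(t["pixels"][200:300,300:400],(400,400)),cv2.resize(s["pixels"][180:280,290:390],(400,400))]);cv2.imwrite("pics/d.png",o)
for n,im,b in(("top",t,(305,230,395,290)),("side",s,(300,190,370,270))):
    H=cv2.cvtColor(im["pixels"],cv2.COLOR_BGR2HSV);k=cv2.inRange(H,(18,140,120),(32,255,255))
    q=np.zeros_like(k);q[b[1]:b[3],b[0]:b[2]]=k[b[1]:b[3],b[0]:b[2]]
    _,_,S,ce=cv2.connectedComponentsWithStats(q);print(n,[(a.tolist(),e.round(1).tolist()) for a,e in zip(S[1:],ce[1:]) if a[4]>5])
    for y in(-.1,-.075,-.07,-.065): print(y,proj(im,W(-.137,y,.05)).round(1))
E
```

```text
True t25.31 local [-128.   -91.9] z38.1 F [-0.33 -3.86] 0.12
 t27.57 local [-249.6 -159.7] z199.9 F [-0.28 -0.46] -1.18
top [([382, 235, 2, 4, 7], [382.6, 236.7]), ([355, 237, 17, 16, 96], [363.5, 242.6]), ([332, 242, 9, 10, 57], [335.8, 247.1])]
-0.1 [375.8 250.9]
-0.075 [366.3 252.2]
-0.07 [364.5 252.5]
-0.065 [362.6 252.8]
side [([320, 212, 12, 3, 30], [325.8, 213.2]), ([323, 230, 7, 9, 39], [326.6, 234.2])]
-0.1 [331.7 205.7]
-0.075 [332.8 211.7]
-0.07 [333. 213.]
-0.065 [333.3 214.2]
```

View pics/d.png

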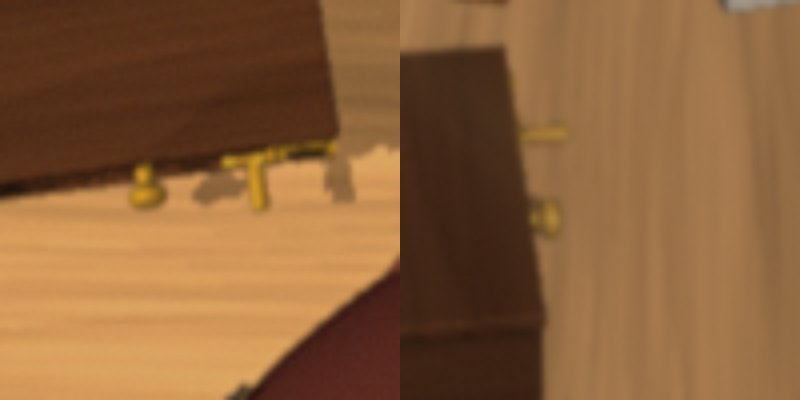

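The peg now stands about 30 mm across (top 363.5,242.6; side 325.8,213.2). Its end stop repeated at −91.9 mm, and the knob hasn't moved. Handing in.

```bash
python3 -c "
from station import arm
print(arm.finish_job())"
```

```text
the job is handed in; nothing more can be done
None
```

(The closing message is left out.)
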